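# Seat the gauge pin in the alignment fixture

## Robot

A 6-joint arm with a two-finger parallel gripper is mounted at the origin on a cart in front of the work surface, level with it; the furniture and walls round the work are solid. World frame = base frame: x ahead of the robot, y to its left, z up, the work surface at z = 0. Lengths are in mm, angles in rad, forces in N, time in s.
With the tool pointing down it reaches from about 375 to 900 mm from the base axis. Payload 3.1 kg.
Tool frame: the origin (TCP) lies at the very end of the fingers, on their centre line; the grasp point (between the pads) lies 19 mm behind it; z points along the fingers, y is the line along which they close (so a half turn about z gives the same grasp; the last joint's range is limited). The gripper opens to 87 mm and grips with 3 to 60 N. Pads are 19 mm wide; open, the fingers measure 117 mm over their backs; the gripper's body (75 mm by 190 mm) begins 51 mm behind the grasp point.
Start: joints at [-1.29, 0.527, 1.433, -0, 1.181, -0.178], TCP at [276.813, -560.331, 222.548] pointing down, gripper open.
Joint ranges: [-3.08, 3.08], [-0.75, 2.2], [0.22, 2.44], [-1.43, 4.57], [0, 2.65], [-2.85, 2.85]. Speed limits (rad/s): [2.79, 2.79, 3.14, 3.14, 3.14, 3.14].

## Interface

Orientations are given as a rotation vector (axis times angle).
In Python, from workcell import bot gives the robot as it stands. The module is installed in compiled form; this text tells all that it offers.
- The arm moves only by the shell command python3 -m pendant 'ROWS' [FORCE]. ROWS is JSON, a list of rows, each a list of 3 entries, a list of its own where there are three numbers: the shift along the world's x, y, z in cm, then the turn about the world's z in degrees, then the opening in per cent of the stroke, from 0 (shut) to 100 (fully open). A call has exactly 10 rows; each row shifts and turns the commanded pose from where the row before left it; what a row does not reach is not made up. A row lasts 1/10 s, in which the tool goes at most 50 mm and 8.59 degrees, less where a joint would pass 70% of its speed; a pose out of reach is approached as far as the arm can. A call with a gripper value outside its range is refused whole. The fingers move at their own pace and stop on an object; FORCE is the grip in N (left out, the last holds). Time passes only in rows, so rows that do not move let the fingers close, or fill a call up. It gives the time, the measured TCP pose, the force, the opening and the grip force at its end, in the units of the state.
- bot.observe(): the state, without advancing time (a new reading comes with each control period).
- bot.read_camera(name): name is "side" or "top"; returns (picture, depth): 480x640x3 uint8, red, green, blue; 480x640 float32, mm along the optical axis (not along the pixel's ray), 0 where there is no reading.
- bot.camera_model(name): a dict with "intrinsics" (3x3 intrinsics, pixels), "R" (3x3) and "t" (3): a world point X has camera coordinates R X + t. Camera axes: x right, y down, z forward; pixel columns grow to the right and rows downward; lengths in mm; the calibration is good to about 2 mm. A picture is of the moment at which its call begins. camera_model takes no time and is no camera call.
- bot.finish_job(): hands the job in; it is judged then, once.
The state is a dict: "t": time; "joint_pos": joint angles; "qd": joint speeds; "joint_torque": joint torques, N m; "eef_pos": TCP position; "orientation": TCP orientation; "contact_force": force on the tool from outside, world axes, zero at the start; "wrist_torque": the same for the moment, N m; "grip_width": finger opening in mm; "gripper_force": force on a finger pad.
Only numpy, scipy, OpenCV 4.12 (cv2) and the standard library are available. Lean on these libraries where they do the work, as an engineer would, in place of code of your own. Each camera call takes 0.05 s, during which the arm holds its last target. There are 200 camera calls.

## Task

Flip both wire clips off the dust lid of the metal alignment fixture, lift the lid off by its handle and set it flat, right way up, on the worktop clear of the fixture. Then bring the thick steel pin over the tight bore, tilt it clearly and enter it edge-first with one side of its foot, straighten it upright and push it down until it is fully home on the bottom of the bore. Keep the pin from falling over, and leave the thin pin, the bottle and the black case where they stand.

Things in the scene. Friction and masses are not known exactly. Their poses are not given: they have to be found in the camera images.
- fixture: Aluminium block 90 (x) x 130 (y) x 55 mm high on a dark base plate 106 x 150 x 8 mm, fixed to the worktop. Origin at the centre of its underside on the worktop, z up; its long side lies along its own y. A blind bore stands in the middle of its top face, hidden by the lid at the start.
- bore_mouth (a point): Centre of the bore's mouth in the fixture's top face, 55 mm over the worktop; axes as the fixture's. Vertical bore, 35.6 mm across, 2 mm chamfer. In it a stiff black seat 18 mm below the mouth must be pushed down 19 mm more; it resists with about 7 N (more than the pin's weight) and stays where pushed. The pin is home with its foot 37 mm below the mouth.
- seat (a joint): Travel in m of the sliding seat in the bore: 0 up (18 mm below the mouth), 0.019 at the bottom.
- clip_left (a joint): Angle (rad) of the wire clip on the fixture's +y end: 0 = on the lid, grows as its top swings outward (+y), stop 1.55 (lying level). U of 7 mm wire, 117 mm wide, pivots 66 mm out (y), 20 mm up; its cross bar lies on the lid 60 mm out with a finger tab in the middle. Springs back on if let go below about 0.3 rad, falls open by itself beyond; under 1 N at the tab.
- clip_right (a joint): The same, mirrored, on the fixture's -y end; grows as its top swings to the fixture's -y.
- clip_left_tab (a point): Middle of the finger tab of the +y clip: upright steel plate 34 mm (x) by 3 mm, with a 9 mm rolled top edge; it starts at 84 mm over the worktop and reaches from 65 to 97 mm. Push it outward from the inside.
- clip_right_tab (a point): The same on the -y clip.
- lid: Loose grey lid like a shoe-box lid, 100 (x) x 140 (y) x 15 mm without its handle, 0.25 kg. Origin at the centre of its lower rim, z up; 45 mm over the worktop while on the fixture (its 10 mm skirt reaches down outside the block with 2 mm play), 0 when set flat on the worktop.
- lid_handle (a point): Centre of the grip bar of the lid's black bridge handle: round bar 12 mm thick, 72 mm long along the lid's x, its centre 28 mm above the lid's top plate (43 mm above the lid's origin); posts at x = +-30 mm.
- pin_thick: The thick pin: plain steel cylinder, 34 mm diameter, 120 mm long, about 0.3 kg, standing loose on the worktop; foot chamfered 2 to 3 mm. Two dark rings at 70 and 76 mm. Origin at the centre of its foot, z up along it to its top.
- pin_thick_foot (a point): Centre of the thick pin's foot (same as its origin).
- pin_thin: The thin pin: same length and finish but 24 mm diameter, standing loose. Leave it. Origin at the centre of its foot.
- lamp_supply: Tall fixed cream lamp housing at the middle of the worktop, between fixture and pins: 296 (x) x 112 (y) x 322 mm high, two knobs reaching 20 mm further out of its front. Origin on the worktop at its middle; its front (towards the robot) 140 mm from there. Carry things past in front of it.
- objective_case: Black round case 45 mm diameter, 66 mm high, standing loose behind the fixture. Leave it. Origin at the centre of its underside.
- oil_bottle: Brown bottle with black cap, 32 mm diameter, 72 mm high, standing loose behind the pins. Leave it. Origin at the centre of its underside.
Mind the look-alikes: they are no part of the job. Leave any green, pink or yellow look-alike of the pin_thick alone.

How it is judged:
By the outcome, as a careful person would: the job done as asked, in the order asked, and still so for the second after the job is handed in, with the robot touching nothing.
It also fails if it takes over 72 s, if anything falls off the work surface, if the arm or the gripper's body presses on something with over 40 N, if the wrist force passes 120 N, or if a joint passes its speed limit or range.

## Working session

There is one attempt and no reset: what is moved stays moved. The work goes in short steps, Python scripts to look and compute and a shell command to move; the robot and the scene stay as the last step left them, time stands still between calls to the robot, and variables do not carry over. Pictures are saved under pics/ and viewed, at most 10 in all, crops included, and the job is handed in when it is done.

```bash
mkdir -p pics
cat > h.py <<'E'
import numpy as np, cv2
from workcell import bot
def cam(n):
    p,d=bot.read_camera(n); return p,d,bot.camera_model(n)
def world(d,m):
    K,R,t=[np.array(m[k]) for k in("intrinsics","R","t")]
    v,u=np.mgrid[:480,:640]
    c=np.stack([(u-K[0,2])/K[0,0]*d,(v-K[1,2])/K[1,1]*d,d],-1)
    return (c-t.reshape(3))@R   # R^T (c-t)
def ray(m,u,v,z):
    K,R,t=[np.array(m[k]) for k in("intrinsics","R","t")]
    C=-R.T@t.reshape(3); r=R.T@np.linalg.inv(K)@np.array([u,v,1.])
    return C+r*(z-C[2])/r[2]
def proj(m,X):
    K,R,t=[np.array(m[k]) for k in("intrinsics","R","t")]
    c=K@(R@np.array(X,float)+t.reshape(3)); return c[:2]/c[2]
def save(n,p): cv2.imwrite('pics/'+n,p[:,:,::-1])
E
python3 - <<'E'
from h import *
for n in("side","top"):
    p,d,m=cam(n); save(n+'0.png',p); np.savez(n+'0.npz',p=p,d=d)
    R=np.array(m["R"]);print(n,np.round(-R.T@np.array(m["t"]).reshape(3)),R.round(2).tolist(),np.array(m["intrinsics"])[0])
E
```

```text
side [  114. -1153.   984.] [[0.93, -0.36, 0.01], [-0.22, -0.58, -0.78], [0.29, 0.73, -0.62]] [569.63101299   0.         322.52354866]
top [ 410.  -99. 1296.] [[-0.03, -1.0, -0.02], [-0.99, 0.03, -0.1], [0.1, 0.02, -0.99]] [434.01673715   0.         325.81660319]
```

View pics/top0.png

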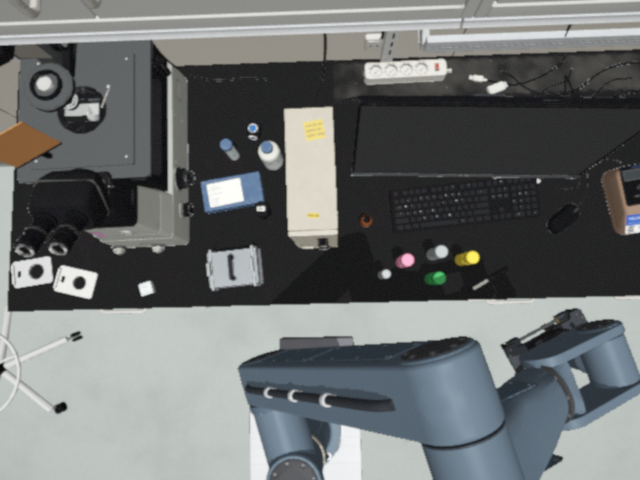

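View pics/side0.png

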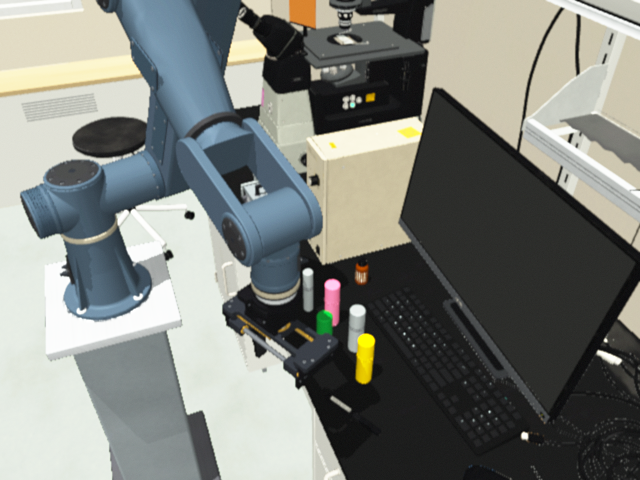

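Top view: the fixture with its grey lid is at (235,268) and the lamp housing at (311,175). The candidates for the thick pin are the grey thick pin (438,252), grey thin pin (384,273), pink (404,260), green (435,278) and yellow (468,257). I choose the grey thick pin at (438,252), which is at (357,328) in the side view.

Run:
```python
from h import *
P={}
for n in("side","top"):
    z=np.load(n+'0.npz');P[n]=(z['p'],z['d'],world(z['d'],bot.camera_model(n)))
p,d,W=P['top'];m=bot.camera_model('top')
def rep(n,b):
    S=W[b]; print(n,len(S),S.mean(0).round(1) if len(S) else '',S.min(0).round(0),S.max(0).round(0))
win=lambda u0,u1,v0,v1:np.pad(np.ones((v1-v0,u1-u0),bool),((v0,480-v1),(u0,640-u1)))
for n,w in dict(thick=(422,455,236,264),thin=(374,395,264,284)).items():
    b=win(*w)&(W[...,2]>112); rep(n,b)
    if b.any():
        c,s,_=cv2.minAreaRect(np.argwhere(b)[:,::-1].astype(np.float32)); print(c,s,ray(m,*c,120).round(1))
f=win(195,275,235,300)
for lo,hi in((4,12),(56,64),(80,100),(64,80)):
    rep((lo,hi),f&(W[...,2]>lo)&(W[...,2]<hi))
b=f&(W[...,2]>55)&(W[...,2]<66);S=W[b][:,:2].astype(np.float32);print('lid',cv2.minAreaRect(S))
b=f&(W[...,2]>82)&(W[...,2]<97)
num,lab,st,_=cv2.connectedComponentsWithStats(b.astype(np.uint8))
for i in range(1,num):
    S=W[lab==i]
    if len(S)>3: print(st[i],S.mean(0).round(1),cv2.minAreaRect(S[:,:2].astype(np.float32)))
b=(W[...,2]>-6)&(W[...,2]<6); print('edge x', [ (u,W[b[:,u],u,0].min().round()) for u in(180,220,300,400,500) for b in[b]])
pw,dw,Ws=P['side']
b=(np.abs(Ws[...,2]-118)<6)&(pw.ptp(-1)<30 if hasattr(pw,'ptp') else np.ptp(pw,axis=-1)<30)
b[:300]=0;b[:, :340]=0;b[:,380:]=0; print('side thick top',b.sum(),Ws[b].mean(0).round(1))
crop=np.hstack([cv2.resize(p[225:300,190:280],(480,400),interpolation=2),cv2.resize(pw[260:390,290:390],(308,400),interpolation=2)]);save('crop.png',crop)
```

```text
thick 129 [ 492.2 -373.3  173.9] [ 410. -403.  113.] [ 513.  -99. 1296.]
(434.4172668457031, 252.50689697265625) (16.02777862548828, 23.6679630279541) [ 493.1 -370.4  120. ]
thin 62 [ 439.  -233.5  138.1] [ 410. -246.  113.] [ 450.  -99. 1296.]
(384.9146728515625, 273.2682800292969) (9.68277359008789, 7.964861869812012) [ 440.6 -234.8  120. ]
(4, 12) 250 [463.7 168.2   6.7] [378.  83.   4.] [569. 317.  12.]
(56, 64) 1209 [469.7 193.2  59.5] [407. 122.  56.] [533. 266.  64.]
(80, 100) 189 [469.8 193.4  92.5] [436. 129.  81.] [504. 258.  99.]
(64, 80) 196 [467.2 193.6  67.5] [407. 121.  64.] [532. 261.  80.]
lid ((470.0625305175781, 193.387939453125), (115.1854019165039, 141.36669921875), 5.200918674468994)
[227 255   7  25 107] [469.2 192.8  91.1] ((470.06060791015625, 194.14976501464844), (68.50289916992188, 12.502970695495605), 6.112826824188232)
[249 258   3   4  10] [488.5 134.7  94.6] ((489.0818786621094, 134.8798065185547), (5.70023775100708, 8.353111267089844), 87.05493927001953)
[206 263   4  13  34] [466.7 253.6  93.6] ((465.77056884765625, 253.6041259765625), (33.55455017089844, 8.608386039733887), 2.132746934890747)
[249 263   4   9  24] [469.6 132.9  93.8] ((468.55975341796875, 133.30706787109375), (22.035490036010742, 7.60688591003418), 3.8382818698883057)Traceback (most recent call last):
  File "<stdin>", line 22, in <module>
UnboundLocalError: cannot access local variable 'b' where it is not associated with a value
```

Run:
```python
from h import *
z=np.load('top0.npz');p,d=z['p'],z['d'];m=bot.camera_model('top');W=world(d,m)
win=lambda u0,u1,v0,v1:np.pad(np.ones((v1-v0,u1-u0),bool),((v0,480-v1),(u0,640-u1)))
f=win(195,275,235,300)
def comp(b,S0=8):
    num,lab,st,_=cv2.connectedComponentsWithStats(b.astype(np.uint8))
    for i in range(1,num):
        S=W[lab==i]
        if len(S)>S0:
            e,v=np.linalg.eigh(np.cov(S[:,:2].T)); print(st[i],S.mean(0).round(1),'mid',((S.min(0)+S.max(0))/2).round(1),'axis deg',np.degrees(np.arctan2(v[1,1],v[0,1])).round(1))
comp(f&(W[...,2]>82)&(W[...,2]<99))
b=win(422,455,236,264)&(W[...,2]>116)&(W[...,2]<124); comp(b)
b=win(374,395,264,284)&(W[...,2]>114)&(W[...,2]<124); comp(b)
# lid edge lines: fit y extents per x
b=f&(W[...,2]>57)&(W[...,2]<64); S=W[b]
for ax,oth,c,lo,hi in((1,0,470,425,515),(0,1,193,150,240)):
    E=[]
    for k in np.arange(lo,hi,5):
        s=S[abs(S[:,oth]-k)<2.5][:,ax]
        if len(s)>4:E.append((k,s.min(),s.max()))
    E=np.array(E)
    for j in(1,2): q=np.polyfit(E[:,0]-c,E[:,j],1); print('edge',ax,j,q.round(3))
g=(abs(W[...,2])<6)
for u in(180,220,300,400,500): print(u,W[g[:,u],u,0].min().round(),end=' ')
zs=np.load('side0.npz');pw,Ws=zs['p'],world(zs['d'],bot.camera_model('side'))
b=(np.abs(Ws[...,2]-119)<4)&(np.ptp(pw,axis=-1)<30); b[:300]=0;b[:,:340]=0;b[:,380:]=0; print('side thick top',b.sum(),Ws[b].mean(0).round(1))
crop=np.hstack([cv2.resize(p[225:300,190:280],(480,400),interpolation=2),cv2.resize(pw[260:390,290:390],(308,400),interpolation=2)]);save('crop.png',crop)
print(bot.observe())
```

```text
[227 255   7  25 110] [469.1 192.8  91.3] mid [470.1 192.7  90.6] axis deg -174.0
[249 258   3   4  10] [488.5 134.7  94.6] mid [489.1 134.9  94.7] axis deg 159.1
[206 263   4  13  39] [466.6 253.4  94.1] mid [465.8 253.5  90.3] axis deg -173.3
[249 263   4   9  27] [469.8 132.9  94.3] mid [468.4 133.5  94.3] axis deg -177.4
[435 246  12  12 105] [ 496.2 -386.8  119.6] mid [ 495.5 -387.1  120.1] axis deg 125.0
[381 270   9   9  57] [ 439.4 -235.9  119. ] mid [ 438.7 -235.2  119. ] axis deg 47.1
edge 1 1 [9.10000e-02 1.25084e+02]
edge 1 2 [9.50000e-02 2.58082e+02]
edge 0 1 [-8.40000e-02  4.21716e+02]
edge 0 2 [-8.00000e-02  5.18641e+02]
180 359.0 220 359.0 300 359.0 400 361.0 500 359.0 side thick top 147 [ 496.2 -391.   118.7]
{'t': 0.1, 'joint_pos': array([-1.29052424e+00,  5.28368454e-01,  1.43379475e+00, -2.64578163e-05,
        1.18139956e+00, -1.78512567e-01]), 'qd': array([-0.00026537, -0.00389632, -0.00339438, -0.00046782,  0.00011572,
        0.00070512]), 'joint_torque': array([-4.82336181e-04, -4.40985096e+01, -1.77151304e+01,  6.34012953e-02,
        5.34198701e-02, -3.31217575e-05]), 'eef_pos': array([ 276.61046728, -559.7074353 ,  221.66586285]), 'orientation': array([-3.05737944e+00, -7.13921865e-01,  1.95647560e-04]), 'contact_force': array([-0.15081163, -0.38422055,  0.15759281]), 'wrist_torque': array([ 0.02480019, -0.01245982,  0.00448507]), 'gripper_force': 0.0, 'grip_width': 86.840179170001}
```

View pics/crop.png

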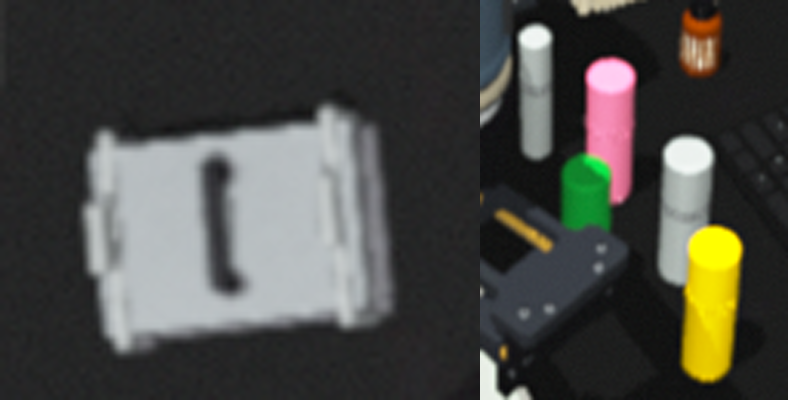

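The crop confirms it: the grey pin with dark rings, standing between the pink and yellow ones, is the thick steel pin. The fixture is at about (470,193), yaw about +5°. Next I check the free space for the lid and move closer.

```bash
python3 - <<'E'
from h import *
z=np.load('top0.npz');W=world(z['d'],bot.camera_model('top')).reshape(-1,3);W=W[z['d'].ravel()>0]
for x in range(360,580,20):
    print(x,[ (int(np.percentile(s,90)) if len(s)>2 else -1) for y in range(-200,80,20) for s in [W[(abs(W[:,0]-x-10)<10)&(abs(W[:,1]-y-10)<10)][:,2]]])
E
python3 -m pendant '[[[0,0,2.8],0,0],[[2,4,1],-3,0],[[2.5,4.3,0],-3,0],[[2.5,4.3,0],-3,0],[[2.5,4.3,0],-3,0],[[2.5,4.3,0],-3,0],[[2,4.3,0],-3,0],[[0,4.8,0],-3.3,0],[[0,4.8,0],0,0],[[0,4.8,0],0,0]]'
```

```text
360 [2, 3, 1, 2, 1, 2, 2, 2, 1, 3, 2, 3, 2, 1]
380 [1, 2, 2, 3, 2, 3, 1, 2, 4, 2, 2, 1, 1, 2]
400 [2, 2, 2, 3, 3, 2, 3, 1, 3, 2, 3, 2, 2, 2]
420 [1, 2, 2, 2, 2, 3, 2, 2, 2, 1, 2, 2, 1, 2]
440 [1, 3, 2, 3, 2, 2, 4, 2, 2, 1, 1, 1, 1, 1]
460 [2, 2, 2, 2, 1, 1, 2, 3, 2, 2, 2, 2, 2, 1]
480 [3, 1, 1, 2, 3, 2, 2, 2, 2, 2, 2, 2, 2, 2]
500 [1, 1, 3, 1, 2, 251, 259, 1, 3, 2, 1, 3, 2, 1]
520 [2, 2, 2, 3, 322, 321, 322, 322, 321, 322, 320, 1, 3, 1]
540 [2, 1, 1, 2, 323, 323, 323, 322, 323, 323, 322, 0, 3, 1]
560 [2, 3, 4, 0, 322, 323, 323, 324, 323, 323, 323, 0, 2, 2]
t: 1.1
eef_pos: [416.4, -159.2, 260.2]
orientation: [-3.138, -0.136, 0.001]
contact_force: [0.8, 0.6, 0.0]
grip_width: 14.8
gripper_force: 0.0
```

```bash
python3 -m pendant '[[[0,4.8,0],0,0],[[0,4.8,0],0,0],[[0,4.8,0],0,0],[[0,4.8,0],0,0],[[0,4.8,0],0,0],[[1.7,4.4,0],0,0],[[1.7,4.4,-1],0,0],[[1.7,4.4,-1.5],0,0],[[0,1,-4.5],0,0],[[0,0,-4.5],0,0]]'
python3 -m pendant '[[[0,0,-3.5],0,0],[[0,0,-3.5],0,0],[[0,0,0],0,0],[[0,0,0],0,0],[[0,0.5,0],0,0],[[0,0.5,0],0,0],[[0,1,0],0,0],[[0,1,0],0,0],[[0,1,0],0,0],[[0,0,0],0,0]]'
```

```text
t: 2.1
eef_pos: [469.0, 223.2, 144.8]
orientation: [-3.137, -0.142, -0.006]
contact_force: [-0.0, -1.1, -1.0]
grip_width: 0.5
gripper_force: 0.0
t: 3.1
eef_pos: [468.0, 262.4, 75.9]
orientation: [-3.138, -0.14, -0.002]
contact_force: [1.5, 0.2, 0.0]
grip_width: 0.5
gripper_force: 0.0
```

```bash
python3 -m pendant '[[[0,1,0],0,0],[[0,1,0],0,0],[[0,0,0],0,0],[[0,0,4.5],0,0],[[0,-3.5,2],0,0],[[0,-4.5,0],0,0],[[0.3,-3.8,0],0,0],[[0,0,-2.5],0,0],[[0,0,-4],0,0],[[0,0,0],0,0]]'
python3 -m pendant '[[[0,-0.5,0],0,0],[[0,-1,0],0,0],[[0,-1,0],0,0],[[0,-1,0],0,0],[[0,-1,0],0,0],[[0,-1,0],0,0],[[0,-0.5,0],0,0],[[0,0,0],0,0],[[0,0,5],0,60],[[0,2.5,5],0,60]]'
python3 - <<'E'
from h import *
p,d,m=cam('top');W=world(d,m)
S=W[(d>0)&(W[...,2]>5)&(W[...,2]<110)&(abs(W[...,0]-470)<25)&(abs(W[...,1]-193)<170)]
for y in range(40,360,10):
    s=S[abs(S[:,1]-y)<5]; print(y,len(s),s[:,2].max().round() if len(s) else '',end=' | ')
E
```

```text
t: 4.1
eef_pos: [467.3, 161.6, 71.8]
orientation: [3.138, 0.135, -0.017]
contact_force: [-0.9, 0.3, -0.2]
grip_width: 0.3
gripper_force: 0.0
t: 5.1
eef_pos: [470.0, 123.8, 169.4]
orientation: [3.138, 0.132, -0.009]
contact_force: [1.8, 1.0, -0.5]
grip_width: 9.5
gripper_force: 0.0
40 2 7.0 | 50 14 36.0 | 60 16 34.0 | 70 0  | 80 0  | 90 0  | 100 0  | 110 1 5.0 | 120 11 12.0 | 130 10 11.0 | 140 0  | 150 0  | 160 0  | 170 0  | 180 0  | 190 0  | 200 0  | 210 0  | 220 0  | 230 0  | 240 0  | 250 0  | 260 0  | 270 0  | 280 0  | 290 0  | 300 0  | 310 0  | 320 0  | 330 0  | 340 0  | 350 0  |
```

```bash
python3 -m pendant '[[[0,4,0],0,60],[[0,3,0],0,60],[[0,0,0],0,60],[[0,0,-3],0,60],[[0,0,-3],0,60],[[0,0,-2],0,60],[[0,0,-2],0,60],[[0,0,0],0,60],[[0,0,0],0,60],[[0,0,0],0,60]]'
python3 - <<'E'
from h import *
p,d,m=cam('side'); save('side1.png',p)
E
```

```text
t: 6.15
eef_pos: [471.5, 195.0, 71.1]
orientation: [-3.138, -0.137, -0.003]
contact_force: [0.6, 1.1, -0.1]
grip_width: 52.2
gripper_force: 0.0
```

View pics/side1.png

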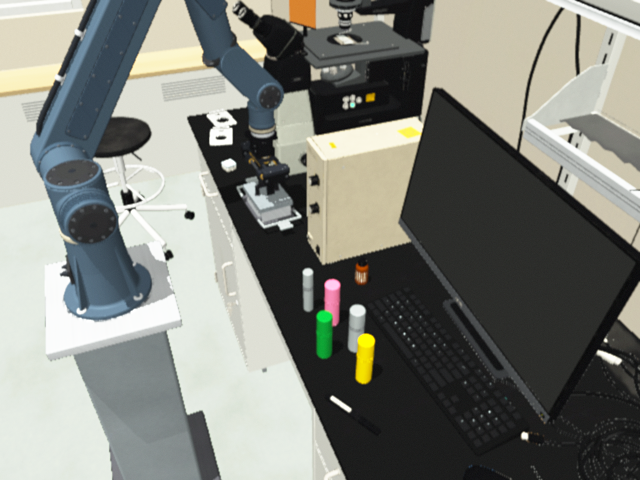

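The side view shows the gripper astride the handle at (268,185). The right clip lies open at (285,225), and the left one is open at (240,185).

```bash
python3 -m pendant '[[[0,0,0],0,0],[[0,0,0],0,0],[[0,0,0],0,0],[[0,0,0],0,0],[[0,0,0.5],0,0],[[0,0,1],0,0],[[0,0,1.5],0,0],[[0,0,3],0,0],[[0,0,3],0,0],[[0,0,0],0,0]]' 30
python3 -m pendant '[[[-1,-2,1],0,0],[[-1,-3,0],0,0],[[-1,-3,0],0,0],[[-1,-3,0],0,0],[[0,-3,0],0,0],[[0,-3,0],0,0],[[0,-3,0],0,0],[[0,-3,0],0,0],[[0,-2.5,0],0,0],[[0,-1,0],0,0]]'
```

```text
t: 7.2
eef_pos: [473.5, 195.7, 164.2]
orientation: [-3.137, -0.137, -0.014]
contact_force: [0.6, -0.5, -3.6]
grip_width: 10.9
gripper_force: 30.0
t: 8.2
eef_pos: [430.6, -71.8, 169.8]
orientation: [3.139, 0.133, -0.001]
contact_force: [1.0, -0.2, -2.0]
grip_width: 10.9
gripper_force: 30.0
```

Run:
```python
from h import *
p,d,m=cam('side'); save('side2.png',p[100:340,150:450]);p,d,m=cam('top');W=world(d,m)
S=W[(d>0)&(W[...,2]>15)&(W[...,2]<80)&(abs(W[...,0]-470)<25)&(abs(W[...,1]-193)<170)]
for y in range(40,360,10):
    s=S[abs(S[:,1]-y)<5]; print(y,len(s),s[:,2].max().round() if len(s) else '',end=' | ')
```

```text
40 0  | 50 10 31.0 | 60 30 34.0 | 70 38 31.0 | 80 49 37.0 | 90 9 33.0 | 100 0  | 110 0  | 120 0  | 130 80 61.0 | 140 54 60.0 | 150 64 60.0 | 160 54 61.0 | 170 64 60.0 | 180 53 60.0 | 190 54 59.0 | 200 65 59.0 | 210 74 60.0 | 220 60 60.0 | 230 58 61.0 | 240 62 60.0 | 250 56 59.0 | 260 25 59.0 | 270 0  | 280 0  | 290 0  | 300 26 34.0 | 310 39 34.0 | 320 35 33.0 | 330 36 34.0 | 340 2 31.0 | 350 0  |
```

View pics/side2.png

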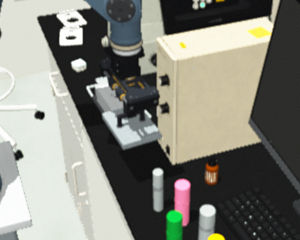

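Run:
```python
from h import *
p,d,m=cam('top');save('top2.png',cv2.resize(p[220:310,190:370],(800,400),interpolation=2))
p,d,m=cam('side');print(d[190:240:6,250:300:8].round(),world(d,m)[190:240:8,250:300:10,2].round())
```

```text
[[1675. 1679. 1304. 1292. 1262. 1265. 1262.]
 [1666. 1648. 1680. 1294. 1248. 1244. 1262.]
 [1691. 1626. 1623. 1368. 1250. 1258. 1278.]
 [1681. 1629. 1610. 1385. 1268. 1273. 1696.]
 [1669. 1427. 1431. 1377. 1370. 1405. 1624.]
 [1650. 1413. 1413. 1405. 1408. 1410. 1411.]
 [1630. 1411. 1389. 1389. 1390. 1395. 1389.]
 [1603. 1612. 1378. 1373. 1376. 1374. 1372.]
 [1584. 1578. 1375. 1353. 1355. 1352. 1364.]] [[ 53.  51. 262. 283. 281.]
 [ 39.  53. 249. 280. 280.]
 [  5.  59.  51. 256. 252.]
 [  1. 143. 176. 179. 157.]
 [  0. 143. 156. 142. 141.]
 [ -1.   1. 138. 144. 142.]
 [ -1.  -2. 146. 143. 144.]]
```

View pics/top2.png

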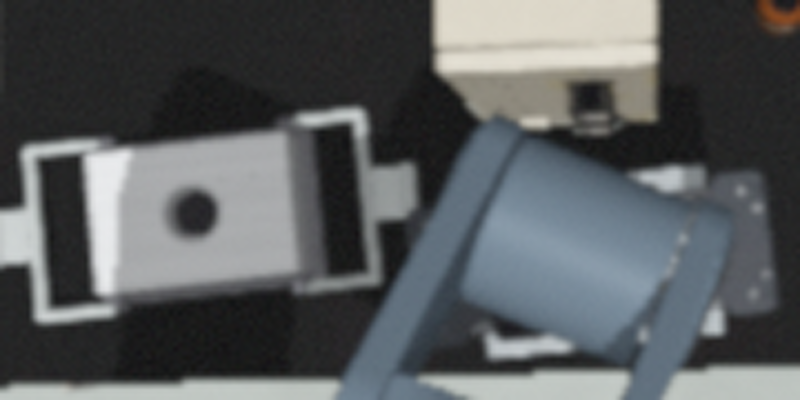

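The top crop shows the bore open at (192,213) and both clips lying out. The lid hangs under the wrist. I check its level.

Run:
```python
from h import *
for n in('side','top'):
    p,d,m=cam(n);W=world(d,m)
    b=(d>0)&(W[...,0]>360)&(W[...,0]<500)&(W[...,1]>-160)&(W[...,1]<20)&(W[...,2]>100)&(W[...,2]<166)&(np.ptp(p,axis=-1)<25)&(p.min(-1)>110)
    S=W[b];print(n,len(S))
    for x in range(370,500,15): print(x,[(int(np.median(s)) if len(s)>2 else 0) for y in range(-155,20,15) for s in [S[(abs(S[:,0]-x)<7.5)&(abs(S[:,1]-y)<7.5)][:,2]]])
# bore
b=(p.max(-1)<70); b[:250]=0;b[290:]=0;b[:,220:];b[:,:222]=0;b[:,245:]=0
num,lab,st,c=cv2.connectedComponentsWithStats(b.astype(np.uint8))
for i in range(1,num):
    if st[i][4]>20: print(st[i],c[i],ray(m,*c[i],55).round(1))
```

```text
side 1234
370 [0, 0, 0, 0, 0, 0, 0, 0, 139, 139, 137, 0]
385 [0, 139, 142, 140, 141, 141, 142, 142, 143, 142, 143, 0]
400 [0, 138, 143, 142, 142, 144, 144, 142, 144, 143, 142, 0]
415 [0, 139, 142, 142, 143, 141, 143, 142, 0, 143, 143, 0]
430 [0, 138, 142, 143, 143, 143, 143, 141, 0, 0, 144, 0]
445 [0, 136, 142, 142, 142, 142, 143, 141, 0, 0, 0, 0]
460 [0, 138, 142, 142, 142, 142, 0, 0, 0, 0, 0, 0]
475 [0, 136, 142, 143, 142, 142, 142, 143, 0, 0, 0, 0]
490 [0, 0, 140, 0, 0, 0, 0, 0, 0, 0, 0, 0]
top 146
370 [0, 0, 0, 0, 0, 0, 0, 0, 0, 0, 143, 0]
385 [0, 143, 0, 0, 143, 0, 0, 143, 142, 142, 143, 0]
400 [0, 143, 0, 0, 0, 0, 0, 0, 0, 0, 0, 0]
415 [0, 0, 0, 0, 0, 0, 0, 0, 0, 0, 0, 0]
430 [0, 0, 0, 140, 0, 0, 0, 0, 0, 0, 0, 0]
445 [0, 0, 142, 0, 0, 0, 0, 0, 0, 0, 0, 0]
460 [0, 0, 0, 0, 0, 0, 0, 0, 0, 0, 0, 0]
475 [0, 0, 143, 142, 143, 0, 0, 0, 0, 0, 0, 0]
490 [0, 0, 142, 143, 0, 0, 0, 0, 0, 0, 0, 0]
[222 250  15   2  21] [227.71428571 250.28571429] [520.  206.9  55. ]
[230 264   8   8  57] [233.54385965 267.56140351] [469.8 190.2  55. ]
[222 286  23   4  74] [234.48648649 287.7972973 ] [412.  187.7  55. ]
```

```bash
python3 -m pendant '[[[0,0,-2],0,0],[[0,0,-2.5],0,0],[[0,0,-2.5],0,0],[[0,0,-2],0,0],[[0,0,-1.5],0,0],[[0,0,-1],0,0],[[0,0,-0.5],0,0],[[0,0,-0.4],0,0],[[0,0,0],0,0],[[0,0,0],0,0]]'
```

```text
t: 9.5
eef_pos: [431.2, -70.0, 46.7]
orientation: [3.138, 0.137, 0.001]
contact_force: [0.7, 0.0, -2.6]
grip_width: 10.8
gripper_force: 30.0
```

```bash
python3 -m pendant '[[[0,0,-0.2],0,0],[[0,0,-0.2],0,0],[[0,0,-0.1],0,0],[[0,0,-0.1],0,0],[[0,0,-0.1],0,0],[[0,0,0],0,0],[[0,0,0],0,40],[[0,0,0],0,50],[[0,0,0],0,60],[[0,0,0],0,60]]'
python3 - <<'E'
from h import *
for n in('side',):
    p,d,m=cam(n);W=world(d,m)
    b=(d>0)&(W[...,0]>360)&(W[...,0]<500)&(W[...,1]>-160)&(W[...,1]<20)&(W[...,2]>4)&(W[...,2]<40)&(np.ptp(p,axis=-1)<25)&(p.min(-1)>110)
    S=W[b];print(n,len(S))
    for x in range(370,500,30): print(x,[(int(np.median(s)) if len(s)>2 else 0) for y in range(-155,20,15) for s in [S[(abs(S[:,0]-x)<7.5)&(abs(S[:,1]-y)<7.5)][:,2]]])
E
```

```text
t: 10.5
eef_pos: [430.8, -70.0, 39.1]
orientation: [-3.139, -0.137, 0.0]
contact_force: [-0.8, 0.0, -0.2]
grip_width: 35.4
gripper_force: 0.0
side 978
370 [0, 0, 0, 0, 0, 0, 0, 0, 0, 8, 8, 0]
400 [0, 12, 13, 15, 13, 13, 13, 14, 14, 14, 13, 0]
430 [0, 10, 12, 13, 13, 14, 12, 11, 0, 0, 0, 0]
460 [0, 10, 13, 14, 13, 13, 0, 0, 0, 0, 0, 0]
490 [0, 0, 0, 0, 0, 0, 0, 0, 0, 0, 0, 0]
```

The lid sits flat on the worktop, with its plate at about 14 mm. Now I go to the thick pin, then refine its position and the bore's with the arm clear.

```bash
python3 -m pendant '[[[0,0,3],0,60],[[0,0,4.5],0,60],[[0,0,4.5],0,60],[[0,0,4.2],0,60],[[0,-4.6,0],0,60],[[0,-4.6,0],0,60],[[0,-4.6,0],0,60],[[0.5,-4.6,0],0,60],[[2,-4.5,0],0,60],[[2,-4.5,0],0,60]]'
python3 -m pendant '[[[2,-4,0],0,60],[[0,0,0],0,60],[[0,0,0],0,60],[[0,0,0],0,60],[[0,0,0],0,60],[[0,0,0],0,60],[[0,0,0],0,60],[[0,0,0],0,60],[[0,0,0],0,60],[[0,0,0],0,60]]'
python3 - <<'E'
from h import *
p,d,m=cam('top');W=world(d,m)
g=(d>0)&(np.ptp(p,axis=-1)<25)
def rng(b,lo,hi):
    for ax in(0,1):
        o=1-ax;S=W[b];E=[]
        for k in np.arange(lo[o],hi[o],5):
            s=S[abs(S[:,o]-k)<2.5][:,ax]
            if len(s)>4:E.append((k,s.min(),s.max()))
        E=np.array(E);c=(lo[o]+hi[o])/2
        for j in(1,2):print('xy'[ax],np.polyfit(E[:,0]-c,E[:,j],1).round(3))
b=(d>0)&(W[...,2]>50)&(W[...,2]<66)&(abs(W[...,0]-470)<60)&(abs(W[...,1]-193)<80)
rng(b,(435,145),(505,240))
roi=p[250:286,215:255].max(-1); print(roi[8:28,8:30])
b=np.zeros((480,640),np.uint8);b[258:278,224:244]=(p[258:278,224:244].max(-1)<90)
c=cv2.moments(b,True);print(c['m00'],ray(m,c['m10']/c['m00'],c['m01']/c['m00'],55).round(1))
pw,dw,ms=cam('side');Ws=world(dw,ms)
for n,w in dict(thick=Ws).items():
    b=(np.abs(w[...,2]-119)<4)&(np.ptp(pw,axis=-1)<30)&(abs(w[...,0]-496)<30)&(abs(w[...,1]+388)<30); print(b.sum(),w[b].mean(0).round(1),w[b].min(0),w[b].max(0))
print(bot.observe()['eef_pos'])
E
```

```text
t: 11.55
eef_pos: [475.5, -345.7, 201.0]
orientation: [-3.138, -0.135, 0.001]
contact_force: [0.7, -0.6, 0.6]
grip_width: 52.5
gripper_force: 0.0
t: 12.55
eef_pos: [495.8, -383.9, 201.3]
orientation: [3.139, 0.137, 0.0]
contact_force: [-0.2, 0.5, -1.3]
grip_width: 51.9
gripper_force: 0.0
x [-9.30000e-02  4.26329e+02]
x [-9.50000e-02  5.13686e+02]
y [7.60000e-02 1.29209e+02]
y [8.90000e-02 2.58228e+02]
[[235 235 236 236 236 237 237 238 238 239 239 239 239 239 239 239 238 239
  239 238 238 237]
 [237 237 237 237 238 238 238 238 238 238 238 238 237 238 237 237 236 236
  237 237 237 236]
 [237 237 237 237 236 237 236 234 233 233 233 232 234 235 236 234 231 232
  235 235 236 235]
 [236 236 237 236 236 234 231 223 217 213 210 211 218 226 232 234 233 234
  235 235 235 234]
 [235 236 236 236 234 227 212 195 177 162 154 153 170 196 217 229 234 235
  235 235 234 234]
 [235 235 235 233 225 205 179 154 132 113  93  88 105 141 184 216 229 233
  233 233 234 234]
 [234 234 234 229 213 180 144 119  99  80  70  67  71  86 135 193 221 231
  233 234 234 234]
 [233 233 231 221 194 154 120  94  75  66  6
[... 649 characters left out ...]
 91  93 105 139 187 220 233 237
  237 237 237 237]
 [236 237 236 236 231 219 199 174 154 146 144 152 167 196 220 232 236 236
  236 236 236 236]
 [235 234 235 235 234 232 225 215 206 200 199 205 212 223 232 234 235 235
  235 235 235 234]
 [234 234 233 235 234 234 232 231 229 228 227 229 231 233 234 234 234 234
  235 235 235 235]
 [233 233 233 232 233 234 234 234 234 234 235 234 234 234 235 235 236 236
  235 235 235 236]
 [234 234 234 234 235 235 235 235 235 235 236 236 236 236 236 237 237 237
  237 237 237 237]]
58.0 [469.9 190.6  55. ]
151 [ 496.  -390.8  118.4] [ 478.60711996 -407.55399155  115.09983779] [ 513.99500693 -373.41212461  121.72619909]
[ 495.80574119 -383.99081887  201.28430022]
```

```bash
python3 -m pendant '[[[0,-0.5,-2],0,60],[[0,0,-3],0,60],[[0,0,-3],0,60],[[0,0,-2.5],0,60],[[0,0,-2],0,60],[[0,0,-1.5],0,60],[[0,0,0],0,60],[[0,0,0],0,60],[[0,0,0],0,50],[[0,0,0],0,45]]' 20
python3 -m pendant '[[[0,0,0],0,40],[[0,0,0],0,35],[[0,0,0],0,20],[[0,0,0],0,20],[[0,0,0],0,20],[[0,0,0],0,20],[[0,0,0.5],0,20],[[0,0,1.5],0,20],[[0,0,3],0,20],[[0,0,0],0,20]]'
python3 - <<'E'
from h import *
p,d,m=cam('side');save('side3.png',cv2.resize(p[230:390,270:430],(560,560),interpolation=2));W=world(d,m)
E
```

```text
t: 13.65
eef_pos: [496.5, -389.7, 62.6]
orientation: [3.137, 0.137, 0.003]
contact_force: [-0.4, 1.1, -0.1]
grip_width: 43.7
gripper_force: 0.0
t: 14.65
eef_pos: [497.8, -390.9, 115.0]
orientation: [3.133, 0.137, 0.008]
contact_force: [0.5, -1.1, -3.7]
grip_width: 33.0
gripper_force: 20.0
```

View pics/side3.png

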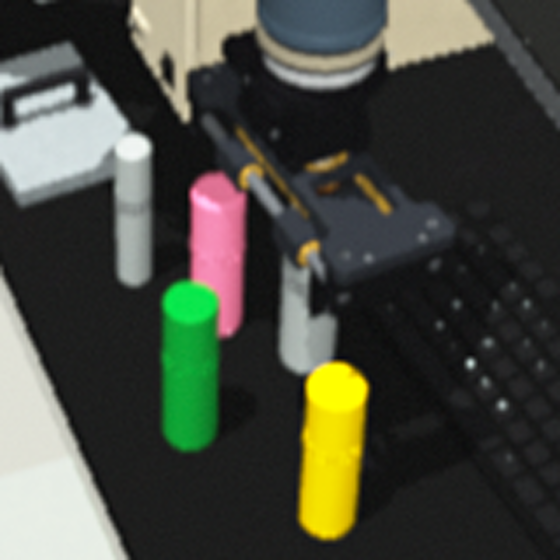

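The side crop shows the thick pin hanging upright in the gripper with its foot at (305,372). The others are still standing, and the lid lies flat.

```bash
python3 -m pendant '[[[-1,0,3],0,20],[[-2,0,4.5],0,20],[[-3,1.5,1.5],0,20],[[-2,3,0],0,20],[[-1,4,0],0,20],[[-0.5,4.5,0],0,20],[[-0.2,4.5,0],0,20],[[0,4.5,0],0,20],[[0,4.5,0],0,20],[[0,4.5,0],0,20]]'
python3 -m pendant '[[[0,4.5,0],0,20],[[0,4.5,0],0,20],[[0,4.5,0],0,20],[[0,4.5,0],0,20],[[0,4.5,0],0,20],[[-0.3,3.2,0],0,20],[[-0.3,1.2,0],0,20],[[0,0,0],0,20],[[0,0,0],0,20],[[0,0,0],0,20]]'
python3 - <<'E'
from h import *
p,d,m=cam('side');W=world(d,m);o=bot.observe();print(o['eef_pos'],o['contact_force'])
e=o['eef_pos'];u,v=proj(m,e);print(u,v)
b=(d>0)&(abs(W[...,0]-e[0])<25)&(abs(W[...,1]-e[1])<25)&(W[...,2]>60)&(W[...,2]<e[2]+15);print(b.sum(),W[b].min(0),W[b].max(0))
for f in(e[2]-61-10,e[2]-61,e[2]-61+10): print(proj(m,(e[0],e[1],f)))
save('side4.png',cv2.resize(p[int(v)-60:int(v)+90,int(u)-75:int(u)+75],(600,600),interpolation=2))
E
```

```text
t: 15.7
eef_pos: [397.6, -76.9, 200.5]
orientation: [-3.137, -0.135, 0.003]
contact_force: [0.5, 0.2, -3.2]
grip_width: 33.7
gripper_force: 20.0
t: 16.7
eef_pos: [392.8, 188.8, 201.0]
orientation: [3.138, 0.134, -0.001]
contact_force: [0.2, -0.2, -2.9]
grip_width: 33.8
gripper_force: 20.0
[392.94633778 188.7954977  201.12901754] [-0.73036945 -0.22277434 -2.64743641]
236.68715987167084 154.31226861607573
267 [376.59464998 163.83915771 138.4452804 ] [411.11361194 211.33086443 215.33501177]
[238.91961903 176.61151911]
[238.61274975 173.54630963]
[238.30345131 170.45683609]
```

View pics/side4.png

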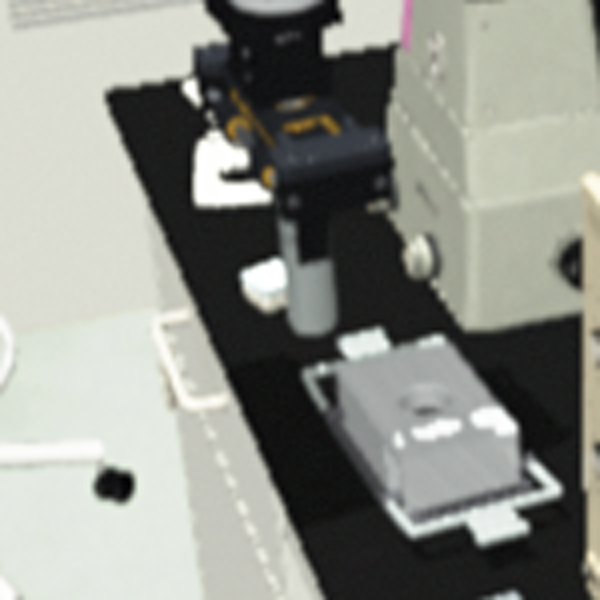

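The crop shows the pin held upright, foot at (312,325), with the fixture's bore at (428,398). Its foot offset below TCP is about 62 mm, so it has not slipped. The hand can't tilt, so I tilt the pin in the pads by pushing its foot against the block's front edge.

```bash
python3 -m pendant '[[[0,0,-3],0,20],[[0,0,-3],0,20],[[0,0,-2.2],0,20],[[0,0,-1.5],0,20],[[0,0,0],0,20],[[0.5,0,0],0,20],[[0.5,0.1,0],0,20],[[0.5,0.1,0],0,20],[[0.3,0,0],0,20],[[0,0,0],0,20]]'
python3 -m pendant '[[[0.3,0,0],0,20],[[0.3,0,0],0,20],[[0.3,0.1,0],0,20],[[0.2,0,0],0,20],[[0.2,0,0],0,20],[[0.2,0,0],0,20],[[0.2,0.1,0],0,20],[[0,0,0],0,20],[[0,0,0],0,20],[[0,0,0],0,20]]'
cat >> h.py <<'E'
def tilt():
    p,d,m=cam('side');W=world(d,m);o=bot.observe();e=o['eef_pos']
    b=(d>0)&(abs(W[...,0]-e[0])<45)&(abs(W[...,1]-e[1])<25)&(W[...,2]>20)&(W[...,2]<e[2]-2)&(W[...,2]>e[2]-75)&(p.min(-1)>60)
    num,lab,st,_=cv2.connectedComponentsWithStats(b.astype(np.uint8))
    print('tcp',e.round(1),'F',o['contact_force'].round(1),'M',o['wrist_torque'].round(2))
    S=W[b]
    for z in np.arange(e[2]-75,e[2],8):
        s=S[abs(S[:,2]-z)<4]
        if len(s)>5: print(z.round(),len(s),'x',(s[:,0].min()).round(1),s[:,0].max().round(1),'y',s[:,1].min().round(1))
    return p,d,m
E
python3 -c "
from h import *
tilt()"
```

```text
t: 17.75
eef_pos: [408.9, 191.8, 104.4]
orientation: [3.138, 0.137, -0.007]
contact_force: [-4.5, -1.2, 0.5]
grip_width: 33.3
gripper_force: 20.0
t: 18.75
eef_pos: [424.9, 193.1, 104.0]
orientation: [3.137, 0.139, -0.009]
contact_force: [-4.3, -3.2, -0.6]
grip_width: 33.3
gripper_force: 20.0
tcp [424.9 193.1 104. ] F [-5.5 -2.8 -0.9] M [-0.69  1.18  0.  ]
29.0 7 x 423.7 467.3 y 168.2
37.0 14 x 413.2 469.2 y 171.0
45.0 35 x 391.9 469.7 y 168.6
53.0 127 x 391.1 468.1 y 168.4
61.0 38 x 392.4 457.8 y 171.7
69.0 27 x 394.5 429.4 y 173.0
77.0 30 x 396.2 429.1 y 171.7
85.0 30 x 397.8 428.3 y 173.2
93.0 30 x 398.8 428.9 y 173.3
101.0 13 x 402.9 418.7 y 171.0
```

```bash
python3 -m pendant '[[[0.3,0,0],0,20],[[0.2,0,0],0,20],[[0,0,0],0,20],[[-0.5,0,0],0,20],[[-0.5,0,0],0,20],[[0,0,1],0,20],[[0,0,2],0,20],[[0,0,1],0,20],[[0,0,0],0,20],[[0,0,0],0,20]]'
python3 -c "
from h import *
tilt()"
```

```text
t: 19.8
eef_pos: [423.2, 194.1, 144.6]
orientation: [-3.138, -0.137, -0.002]
contact_force: [0.1, -0.8, -2.4]
grip_width: 32.9
gripper_force: 20.0
tcp [422.7 194.  144.1] F [ 0.5  0.1 -2.3] M [ 0.01 -0.01 -0.01]
85.0 12 x 388.8 414.6 y 176.7
93.0 28 x 386.2 418.2 y 174.6
101.0 28 x 386.3 417.4 y 172.2
109.0 36 x 389.8 422.1 y 174.5
117.0 35 x 391.2 421.1 y 172.2
125.0 27 x 393.6 428.0 y 173.3
133.0 27 x 394.1 425.6 y 171.1
141.0 20 x 396.8 418.2 y 170.5
```

The tilt is about 15° and holds. Now over the bore, low edge (+x side) first.

```bash
python3 -m pendant '[[[1,0,0],0,20],[[2,0,0],0,20],[[2,0,0],0,20],[[1,0.1,0],0,20],[[0.5,0,0],0,20],[[0,0,-0.7],0,20],[[0,0,-0.7],0,20],[[0,0,0],0,20],[[0,0,0],0,20],[[0,0,0],0,20]]'
python3 -c "
from h import *
p,d,m=tilt()
u,v=proj(m,(470,193.5,70)).astype(int)
save('side5.png',cv2.resize(p[v-45:v+30,u-38:u+37],(600,600),interpolation=2))"
```

```text
t: 20.85
eef_pos: [487.5, 195.1, 130.3]
orientation: [3.139, 0.137, -0.0]
contact_force: [0.4, 0.7, -2.5]
grip_width: 33.3
gripper_force: 20.0
tcp [487.7 195.1 130.5] F [-0.1 -0.5 -2.6] M [ 0.05 -0.02 -0.07]
55.0 31 x 442.9 512.9 y 170.4
71.0 10 x 452.1 479.1 y 175.5
79.0 27 x 450.6 483.3 y 173.3
87.0 35 x 448.4 483.7 y 170.2
95.0 27 x 452.7 487.7 y 173.7
103.0 31 x 454.3 485.5 y 175.3
111.0 31 x 456.7 491.2 y 173.2
119.0 29 x 459.3 490.4 y 174.8
127.0 14 x 460.6 476.5 y 171.4
```

View pics/side5.png

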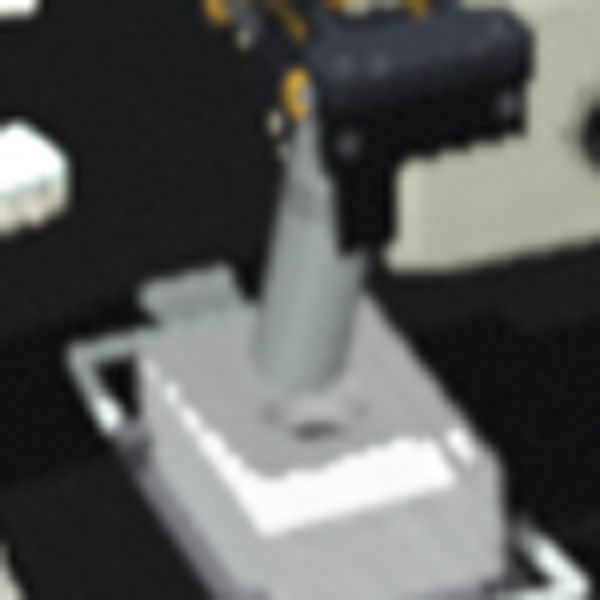

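The pin is clearly leaning at (310,300) above the bore (315,415), with its low side towards +x. Now I lower the edge in.

```bash
python3 -m pendant '[[[0.1,0,-0.5],0,20],[[0.1,0,-0.4],0,20],[[0,0,-0.3],0,20],[[0,0,-0.2],0,20],[[0,0,-0.2],0,20],[[0,0,0],0,20],[[0,0,0],0,20],[[0,0,0],0,20],[[0,0,0],0,20],[[0,0,0],0,20]]'
python3 -c "
from h import *
tilt()"
```

```text
t: 21.9
eef_pos: [489.9, 195.1, 114.4]
orientation: [-3.139, -0.137, -0.0]
contact_force: [-0.8, -0.8, -3.1]
grip_width: 33.1
gripper_force: 20.0
tcp [489.9 195.  114.4] F [-0.1 -0.4 -2.6] M [ 0.02  0.03 -0.02]
47.0 30 x 444.9 516.6 y 170.7
55.0 122 x 445.2 517.4 y 170.1
63.0 27 x 451.5 506.2 y 173.7
71.0 29 x 453.8 484.7 y 171.5
79.0 32 x 455.7 489.9 y 170.7
87.0 27 x 458.7 494.8 y 172.6
95.0 32 x 459.5 493.3 y 173.7
103.0 28 x 461.3 491.7 y 173.7
111.0 18 x 463.8 486.8 y 174.8
```

```bash
python3 -m pendant '[[[0,0,-0.2],0,20],[[0,0,-0.2],0,20],[[0,0,-0.1],0,20],[[0,0,0],0,20],[[0,0,0],0,20],[[0,0,0],0,20],[[0,0,0],0,20],[[0,0,0],0,20],[[0,0,0],0,20],[[0,0,0],0,20]]'
python3 -c "
from h import *
tilt()"
```

```text
t: 22.95
eef_pos: [490.3, 195.0, 109.4]
orientation: [3.138, 0.137, 0.002]
contact_force: [1.9, -2.2, -2.6]
grip_width: 33.3
gripper_force: 20.0
tcp [490.2 195.  109.4] F [ 2.4 -1.  -2.7] M [-0.39 -0.56  0.02]
50.0 90 x 445.8 517.0 y 170.4
58.0 72 x 446.3 516.8 y 170.5
66.0 33 x 453.2 484.7 y 170.6
74.0 31 x 456.4 489.5 y 171.9
82.0 32 x 458.1 489.3 y 177.2
90.0 27 x 460.2 491.4 y 172.5
98.0 31 x 462.3 492.4 y 175.2
106.0 11 x 465.3 482.0 y 174.0
```

```bash
python3 -m pendant '[[[-0.2,0,0],0,20],[[-0.2,0,0],0,20],[[-0.2,0,0],0,20],[[-0.2,0,0],0,20],[[-0.2,0,0],0,20],[[0,0,0],0,20],[[0,0,0],0,20],[[0,0,0],0,20],[[0,0,0],0,20],[[0,0,0],0,20]]'
python3 -c "
from h import *
tilt()"
```

```text
t: 24.0
eef_pos: [484.5, 194.8, 111.1]
orientation: [3.138, 0.138, 0.016]
contact_force: [6.7, -3.9, 2.3]
grip_width: 33.3
gripper_force: 20.0
tcp [484.5 194.8 111. ] F [ 6.1 -4.6  2. ] M [-0.85 -1.4   0.07]
52.0 144 x 439.6 517.1 y 171.1
60.0 40 x 440.1 513.0 y 172.6
68.0 34 x 453.9 484.9 y 173.8
76.0 29 x 455.5 490.4 y 171.3
84.0 26 x 457.6 489.5 y 171.1
92.0 30 x 457.3 490.6 y 173.1
100.0 29 x 460.4 489.6 y 173.9
108.0 8 x 462.5 484.1 y 172.5
```

```bash
python3 -m pendant '[[[-0.2,-0.1,0],0,20],[[-0.2,-0.1,-0.1],0,20],[[-0.2,-0.1,-0.1],0,20],[[-0.1,0,-0.1],0,20],[[-0.1,0,0],0,20],[[0,0,0],0,20],[[0,0,0],0,20],[[0,0,0],0,20],[[0,0,0],0,20],[[0,0,0],0,20]]'
python3 -c "
from h import *
tilt()"
```

```text
t: 25.05
eef_pos: [481.9, 193.8, 110.7]
orientation: [-3.135, -0.135, -0.036]
contact_force: [9.5, 0.7, 12.5]
grip_width: 33.1
gripper_force: 20.0
tcp [482.  193.8 110.8] F [ 9.9  0.5 11.9] M [ 0.04 -1.97 -0.03]
52.0 149 x 437.2 518.8 y 169.0
60.0 52 x 440.3 512.6 y 169.0
68.0 30 x 452.4 484.9 y 170.9
76.0 31 x 453.8 485.2 y 173.0
84.0 27 x 455.3 491.5 y 174.3
92.0 28 x 456.2 488.9 y 173.4
100.0 28 x 457.5 489.3 y 173.1
108.0 12 x 460.3 474.9 y 175.2
```

```bash
python3 -m pendant '[[[0,0,0.6],0,20],[[0.5,0,0.4],0,20],[[0.5,0,0],0,20],[[0.4,0,0],0,20],[[0,0,0],0,20],[[0,0,-0.2],0,20],[[0,0,-0.2],0,20],[[0,0,-0.2],0,20],[[0,0,0],0,20],[[0,0,0],0,20]]'
python3 -c "
from h import *
tilt()"
```

```text
t: 26.1
eef_pos: [483.0, 192.9, 109.4]
orientation: [-3.137, -0.135, 0.009]
contact_force: [-5.2, 3.6, 0.4]
grip_width: 33.2
gripper_force: 20.0
tcp [483.  192.9 109.5] F [-4.7  3.7  0.4] M [ 0.89  0.95 -0.01]
50.0 103 x 438.2 519.6 y 167.9
58.0 89 x 438.3 513.8 y 168.5
66.0 26 x 455.5 488.5 y 172.5
74.0 32 x 457.3 486.9 y 173.9
82.0 24 x 457.6 494.3 y 174.7
90.0 33 x 460.2 492.7 y 169.8
98.0 26 x 460.7 492.5 y 168.9
106.0 11 x 462.2 479.4 y 170.3
```

```bash
python3 -m pendant '[[[-0.2,0.1,0],0,20],[[-0.2,0,-0.1],0,20],[[-0.1,0,-0.2],0,20],[[-0.1,0,-0.2],0,20],[[-0.1,0,-0.1],0,20],[[0,0,0],0,20],[[0,0,0],0,20],[[0,0,0],0,20],[[0,0,0],0,20],[[0,0,0],0,20]]'
python3 -c "
from h import *
tilt()"
```

```text
t: 27.15
eef_pos: [480.2, 193.2, 104.5]
orientation: [-3.138, -0.137, -0.005]
contact_force: [5.1, 1.3, -4.7]
grip_width: 33.6
gripper_force: 20.0
tcp [480.2 193.2 104.5] F [ 4.9  0.7 -5.5] M [ 0.32 -1.2  -0.  ]
54.0 194 x 435.5 518.7 y 168.3
62.0 29 x 444.2 509.5 y 171.5
70.0 31 x 456.6 488.9 y 172.7
78.0 28 x 455.5 489.2 y 174.3
86.0 24 x 457.4 488.1 y 174.0
94.0 30 x 458.2 488.0 y 169.0
102.0 9 x 459.3 474.8 y 176.2
```

```bash
python3 -m pendant '[[[-0.2,0,0],0,20],[[-0.2,0,0],0,20],[[-0.2,0,0],0,20],[[-0.2,0,0],0,20],[[-0.2,0,0],0,20],[[-0.2,0,0],0,20],[[0,0,0],0,20],[[0,0,0],0,20],[[0,0,0],0,20],[[0,0,0],0,20]]'
python3 -c "
from h import *
tilt()"
```

```text
t: 28.2
eef_pos: [470.1, 192.9, 105.8]
orientation: [3.138, 0.138, 0.012]
contact_force: [6.4, -1.4, 2.1]
grip_width: 33.2
gripper_force: 20.0
tcp [470.1 192.9 105.8] F [ 5.8 -1.3  1.5] M [-0.13 -1.37 -0.  ]
39.0 8 x 425.6 429.0 y 169.3
47.0 30 x 425.2 512.2 y 168.0
55.0 203 x 425.7 514.9 y 168.0
63.0 27 x 451.4 490.1 y 171.0
71.0 28 x 454.2 487.0 y 172.1
79.0 29 x 453.0 486.4 y 171.1
87.0 28 x 452.9 486.2 y 171.1
95.0 22 x 454.7 481.9 y 168.4
103.0 10 x 453.1 468.5 y 171.7
```

Upright now, foot about 11 mm in the bore. I firm up the grip and push down.

```bash
python3 -m pendant '[[[0.3,0,0],0,20],[[0,0,-0.2],0,20],[[0,0,-0.2],0,20],[[0,0,-0.2],0,20],[[0,0,-0.2],0,20],[[0,0,-0.2],0,20],[[0,0,-0.2],0,20],[[0,0,-0.2],0,20],[[0,0,-0.2],0,20],[[0,0,0],0,20]]' 40
python3 -c "
from h import *
tilt()"
```

```text
t: 29.25
eef_pos: [470.5, 193.0, 88.7]
orientation: [3.138, 0.137, 0.003]
contact_force: [4.2, -1.4, 4.1]
grip_width: 33.2
gripper_force: 40.0
tcp [470.5 193.   88.7] F [ 4.4 -1.6  4.2] M [-0.23 -1.06  0.02]
22.0 7 x 425.6 428.5 y 177.5
30.0 7 x 426.5 429.8 y 168.1
38.0 10 x 425.9 428.4 y 172.2
46.0 10 x 425.7 509.5 y 168.4
54.0 213 x 425.6 515.5 y 168.0
62.0 36 x 429.3 506.4 y 168.1
70.0 20 x 454.7 484.2 y 174.3
78.0 31 x 452.9 484.6 y 174.0
```

```bash
python3 -m pendant '[[[0.2,0,-0.2],0,20],[[0,0,-0.2],0,20],[[0,0,-0.2],0,20],[[0,0,-0.2],0,20],[[0,0,-0.2],0,20],[[0,0,-0.2],0,20],[[0,0,-0.2],0,20],[[0,0,0],0,20],[[0,0,0],0,20],[[0,0,0],0,20]]' 
python3 -c "
from h import *
tilt()"
```

```text
t: 30.3
eef_pos: [471.1, 193.0, 79.2]
orientation: [3.138, 0.138, 0.001]
contact_force: [-5.3, -2.3, 43.6]
grip_width: 33.3
gripper_force: 40.0
tcp [471.1 193.   79.2] F [-5.3 -2.5 44. ] M [-0.58  0.8   0.01]
28.0 6 x 426.5 428.3 y 173.7
44.0 8 x 426.8 484.5 y 168.8
52.0 189 x 426.2 515.6 y 168.2
60.0 54 x 426.3 515.6 y 169.2
68.0 27 x 453.8 484.2 y 174.1
76.0 7 x 453.5 479.1 y 175.1
```

Bottomed with a 44 N reaction at TCP 79, which matches home at about 80. I relax, open and retreat.

```bash
python3 -m pendant '[[[0,0,0.3],0,20],[[0,0,0.1],0,20],[[0,0,0],0,20],[[0,0,0],0,60],[[0,0,0],0,60],[[0,0,0],0,60],[[0,0,0],0,60],[[0,0,2],0,60],[[0,0,4],0,60],[[0,0,4],0,60]]'
python3 -m pendant '[[[0,0,4],0,60],[[0,0,4],0,60],[[-2,-3,2],0,60],[[-3,-4.5,0],0,60],[[-2,-4.5,0],0,60],[[0,-4.5,0],0,60],[[0,-4.5,0],0,60],[[0,-2,0],0,60],[[0,0,0],0,60],[[0,0,0],0,60]]'
python3 - <<'E'
from h import *
p,d,m=cam('top');W=world(d,m)
b=(d>0)&(abs(W[...,0]-470)<40)&(abs(W[...,1]-193)<40)&(W[...,2]>100);S=W[b];print('pin top',len(S),S.mean(0).round(1),np.median(S[:,2]) if len(S) else '')
s=W[(d>0)&(abs(W[...,0]-470)<45)&(abs(W[...,1]-193)<60)&(W[...,2]<75)&(W[...,2]>50)];print('block',np.median(s[:,2]))
q,dq,mq=cam('side');V=world(dq,mq)
b=(dq>0)&(abs(V[...,0]-470)<40)&(abs(V[...,1]-193)<40)&(V[...,2]>65);S=V[b];print('side pin',S.min(0).round(),S.max(0).round())
b=b&(V[...,2]>np.percentile(S[:,2],95)-6);print(V[b].mean(0).round(1))
save('end.png',np.hstack([p[200:320,180:480],q[140:260,190:390]]) if 0 else np.vstack([cv2.resize(p[230:300,190:340],(600,280),interpolation=2),cv2.resize(q[130:270,190:490],(600,280),interpolation=2)]))
print(bot.observe()['eef_pos'],bot.observe()['contact_force'])
E
```

```text
t: 31.35
eef_pos: [470.3, 192.8, 178.1]
orientation: [3.138, 0.136, -0.008]
contact_force: [0.8, -0.5, 0.3]
grip_width: 51.9
gripper_force: 0.0
t: 32.35
eef_pos: [403.4, -33.2, 277.8]
orientation: [-3.137, -0.134, 0.003]
contact_force: [-0.2, -0.0, 0.8]
grip_width: 52.2
gripper_force: 0.0
pin top 152 [468.6 190.4 132.5] 136.28602808813866
block 54.32261378836217
side pin [452. 171.  66.] [487. 204. 138.]
[456.8 192.9 133.9]
[403.4886081  -32.41556633 277.90711507] [ 0.11163716 -0.38700714 -0.91283418]
```

View pics/end.png

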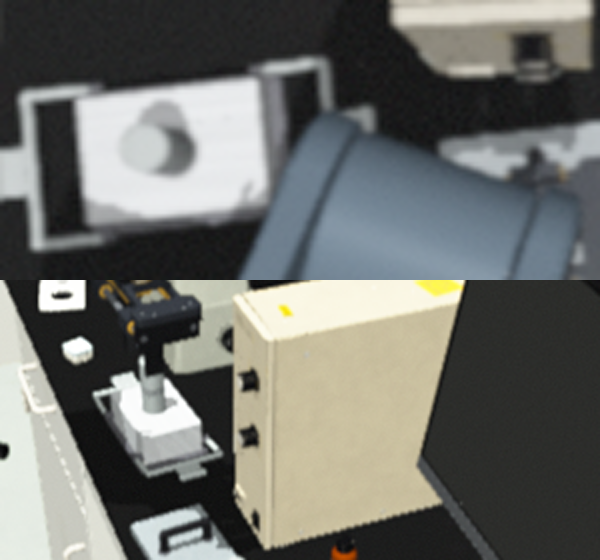

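The final picture shows the pin upright in the bore at (150,145), its top about 82 mm above the block's face (83 expected). The clips are open, the lid lies flat at (180,530), and the gripper is clear.

```bash
python3 -c "
from workcell import bot
print(bot.finish_job())"
```

```text
the job is handed in; nothing more can be done
None
```

I handed the job in at about 32 s: both clips are open, the lid lies flat in front of the lamp housing, and the thick pin went in tilted about 15°, edge-first, and stands upright and fully home; I moved nothing else, but did not re-measure the thin pin, bottle and case at the end.

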